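# Book in a baking tray and take its surface temperature

### The arm

A 6-joint arm with a two-finger parallel gripper is mounted at the origin on the work surface. World frame = base frame: x ahead of the robot, y to its left, z up, the work surface at z = 0. Lengths are in mm, angles in rad, forces in N, time in s.
With the tool pointing down it reaches from about 350 to 975 mm from the base axis. Payload 17.4 kg.
Tool frame: the origin (TCP) lies midway between the tips of the shut fingers; the grasp point (between the pads) lies 19 mm behind it; z points along the fingers, y is the line along which they close (so a half turn about z gives the same grasp; the last joint's range is limited). The gripper opens to 85 mm and grips with 20 to 120 N. Pads are 22 mm wide; open, the fingers measure 114 mm over their backs; the gripper's body (76 mm by 85 mm) begins 54 mm behind the grasp point. The pads swing forward as they close: fully open they stand 13 mm farther back than shut.
Start: joints at [-1.237, 0.116, 1.442, -0, 1.584, -0.038], TCP at [245.214, -628.89, 231.303] pointing down, gripper open.
Joint ranges: [-2.83, 2.83], [-0.83, 2.19], [0.07, 2.5], [-1.14, 4.28], [0.01, 3], [-2.97, 2.97]. Speed limits (rad/s): [1.89, 1.89, 2.22, 3.14, 3.14, 3.14].

### API

Orientations are given as a unit quaternion [w, x, y, z].
In Python, from station import bot, effector, viewer, hand_in gives the robot as it stands. The module is installed in compiled form; this text tells all that it offers. Calls block until the motion is done:
- bot.movep(position, orientation): joint-space move of the TCP to a pose.
- bot.movel(position, v=150, frame=None): straight line of the TCP; frame=None keeps the orientation; v is the mean speed in mm/s.
- bot.set_joints(angles): joint-space move.
- effector.gripper_to(opening, grip_force=None): finger opening in mm; grip_force is the grip in N (None keeps the last); returns when the fingers have stopped.
- bot.dwell(seconds).
- bot.inverse_kinematics(position, orientation): joint angles nearest the present ones, or None.
- bot.state(): the state.
- viewer.get_image(name): name is "scene" or "top"; returns a dict with "pixels" (384x512x3 uint8, blue, green, red), "fov_y" (degrees; the focal length in pixels is half the picture's height over the tangent of half this angle, whatever the lens; pixels are square), "cx", "cy" (the principal point, pixels), "xyz" and "orientation" of the camera in the world. Camera axes: x right, y down, z forward; pixel columns grow to the right and rows downward; lengths in mm; the calibration is good to about 2 mm. A picture is of the moment at which its call begins. There is no depth.
A pose or a line that the arm cannot do raises bot.IKError and nothing moves.
- hand_in(): hands the job in; it is judged then, once.
The state is a dict: "time": time; "q": joint angles; "joint_vel": joint speeds; "joint_torque": joint torques, N m; "tool_pos": TCP position; "eef_rot": TCP orientation; "ft_force": force on the tool from outside, world axes, zero at the start; "wrist_torque": the same for the moment, N m; "width": finger opening in mm; "grip_force": force on a finger pad.
Only numpy, scipy, OpenCV 4.12 (cv2) and the standard library are available. Lean on these libraries where they do the work, as an engineer would, in place of code of your own. Each camera call takes 0.05 s, during which the arm holds its last target. There are 200 camera calls.

### The job

Book in the baking tray on the bench tally counter: swing the counter's lever all the way to its stop and let it spring back. Then take the cordless surface thermometer out of its white holder block and hold it upright on the tray, its disc lying inside the stamped ring and pressed down gently, so that the sprung disc is pushed about half-way in. Finish while still holding it there for the reading; do not push the tray, loaf tin, flour dredger or scraper about.

Things in the scene. Friction and masses are not known exactly. Their poses are not given: they have to be found in the camera images.
- tally: Bench tally counter, fixed to the bench: dark steel plate 90 x 120 x 8 mm (x, y, z) with a grey housing 50 x 66 mm, its top 64 mm above the bench, with a window of white number drums on top and a reset knob at its -y end; the lever stands on its +y side. Origin: centre of the plate's underside; z up; +x, roughly away from the robot, is the way the lever is pushed
- tally_lever (a joint): Angle (rad) of the counter's lever about a shaft along the counter's y, 42 mm above the bench at x = 0; it swings in the plane y = +36 mm. 0: at rest, leaning 0.45 rad from vertical to -x; grows as it swings to +x; 0.9: at its stop, leaning 0.45 rad to +x. A spring returns it: about 1 N at the knob at rest, 3.5 N at the stop
- tally_knob (a point): Centre of the black ball (18 mm across) at the end of the lever's 7 mm steel arm, 78 mm from the shaft; 112 mm above the bench at rest and again at the stop, 120 mm half-way
- holder: White plastic block 85 x 85 x 85 mm, fixed to the bench, with one upright round bore of 22 mm through its middle in which the thermometer stands. Origin: centre of its underside
- probe: Cordless surface thermometer, 185 mm long, 0.14 kg, upright in the holder, handle up. Along z from its origin (face of the unpressed disc): disc 14 mm across, stem 9 mm across to 75 mm, grey collar 30 mm across from 75 to 83 mm (it rests on the holder's top; the origin starts 10 mm above the bench), black round handle 24 mm across from 83 to 185 mm
- probe_disc (a joint): How far the sprung disc is pushed into the stem (m): 0 free, 0.010 fully in. It takes about 1 N to start and 0.35 N more per mm: 2.8 N half-way (5 mm), 4.5 N fully in
- probe_face (a point): Centre of the flat face of the sprung disc, the part that must touch; it moves with the disc
- tray: Empty baking tray of dark steel, loose on the bench, 0.65 kg, 230 x 330 mm (x, y), 22 mm high, with a rolled rim, walls and floor 3 mm thick. Origin: centre of its underside; z up
- spot (a point): Centre of the bright stamped ring (30 mm inside, 38 mm outside) on the tray floor, on the floor's upper face, at x = -30 mm, y = +70 mm in the tray's frame, 3 mm above the bench
- loaf_tin: Bystander: open small loaf tin of dark steel, 90 x 150 x 65 mm. Origin: centre of its underside
- dredger: Bystander: aluminium flour dredger, 72 mm across, 106 mm high. Origin: centre of its underside
- scraper: Bystander: bench scraper lying flat, steel blade about 90 x 120 mm with a wooden handle, 22 mm high. Origin: on the bench under it
There are look-alikes about, which are no part of the job. What is shaped like the tally but blue or yellow is not meant.

How it is judged:
By the outcome, as a careful person would: the job done as asked, in the order asked, and still so for the second after the job is handed in, while the arm keeps its last pose, push and grip.
It also fails if it takes over 64 s, if anything falls off the work surface, if the arm or the gripper's body presses on something with over 40 N, if the wrist force passes 120 N, or if a joint passes its speed limit or range.

## Working session

There is one attempt and no reset: what is moved stays moved. The work goes in short steps, each a Python script; the robot and the scene stay as the last script left them, time stands still between calls to the robot, and variables do not carry over. Pictures are saved under pics/ and viewed, at most 10 in all, crops included, and the job is handed in when it is done.

```bash
mkdir -p pics
cat > h.py <<'E'
import numpy as np, cv2
from scipy.spatial.transform import Rotation as R
from station import bot, effector, viewer, hand_in
def grab(n,name):
    im=viewer.get_image(n); cv2.imwrite(f'pics/{name}.png',im['pixels']); return im
def ray(im,u,v):
    f=im['pixels'].shape[0]/2/np.tan(np.radians(im['fov_y'])/2)
    q=im['orientation']; M=R.from_quat([q[1],q[2],q[3],q[0]])
    d=M.apply([(u-im['cx'])/f,(v-im['cy'])/f,1]); return np.array(im['xyz'],float),d/np.linalg.norm(d)
def onz(im,u,v,z):
    c,d=ray(im,u,v); return c+d*(z-c[2])/d[2]
def proj(im,p):
    f=im['pixels'].shape[0]/2/np.tan(np.radians(im['fov_y'])/2)
    q=im['orientation']; M=R.from_quat([q[1],q[2],q[3],q[0]])
    x=M.inv().apply(np.array(p,float)-im['xyz']); return np.array([im['cx']+f*x[0]/x[2],im['cy']+f*x[1]/x[2]])
def tri(im1,p1,im2,p2):
    c1,d1=ray(im1,*p1);c2,d2=ray(im2,*p2)
    t=np.linalg.lstsq(np.c_[d1,-d2],c2-c1,rcond=None)[0]
    a,b=c1+t[0]*d1,c2+t[1]*d2; return (a+b)/2,np.linalg.norm(a-b)
E
python3 - <<'E'
from h import *
import pickle
for n in('scene','top'):
    im=grab(n,n+'0'); pickle.dump(im,open(n+'0.pkl','wb'))
    print({k:v for k,v in im.items() if k!='pixels'})
    cv2.imwrite(f'pics/{n}0b.png',cv2.resize(im['pixels'],(800,600),interpolation=cv2.INTER_CUBIC))
print(bot.state())
E
```

```text
{'fov_y': 48.33878883092286, 'cx': 251.71220373991554, 'cy': 190.69974638660827, 'xyz': array([1123.76995511, -335.7095103 , 1111.15361964]), 'orientation': array([-0.25501903,  0.80213401,  0.51486538, -0.16266519])}
{'fov_y': 45.45084669794805, 'cx': 250.10061152564543, 'cy': 181.37540246955473, 'xyz': array([ 300.27789274,  -47.69027309, 1431.26947442]), 'orientation': array([-0.03889525,  0.70725328, -0.7039713 ,  0.05200348])}
{'time': 0.1, 'q': array([-1.23677486e+00,  1.16418193e-01,  1.44220614e+00,  7.86586678e-07,
        1.58400722e+00, -3.77994036e-02]), 'joint_vel': array([-0.00169212, -0.0013951 , -0.00264299, -0.00117934,  0.00030299,
       -0.00115274]), 'joint_torque': array([ 6.91067835e-04, -7.33668780e+01, -6.33791327e+01,  4.01516900e-07,
        5.26882897e-03, -1.85936028e-05]), 'tool_pos': array([ 245.16994678, -628.71063203,  230.64460072]), 'eef_rot': array([-5.13820256e-04,  9.82768238e-01,  1.84841338e-01, -7.62662440e-05]), 'ft_force': array([ 0.43367487, -0.69170131,  0.86254504]), 'wrist_torque': array([ 0.02963547, -0.04144531,  0.0285372 ]), 'grip_force': 0.0, 'width': 85.40734839972923}
```

View pics/scene0b.png

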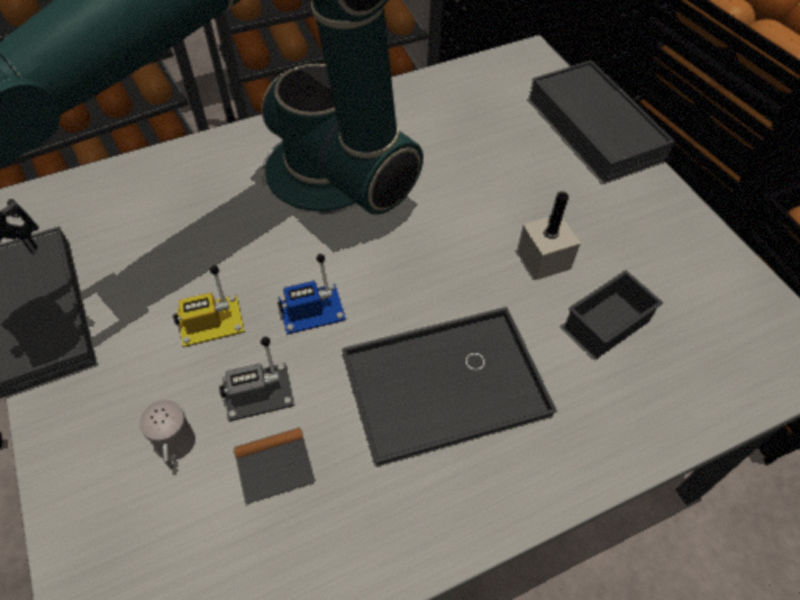

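View pics/top0b.png

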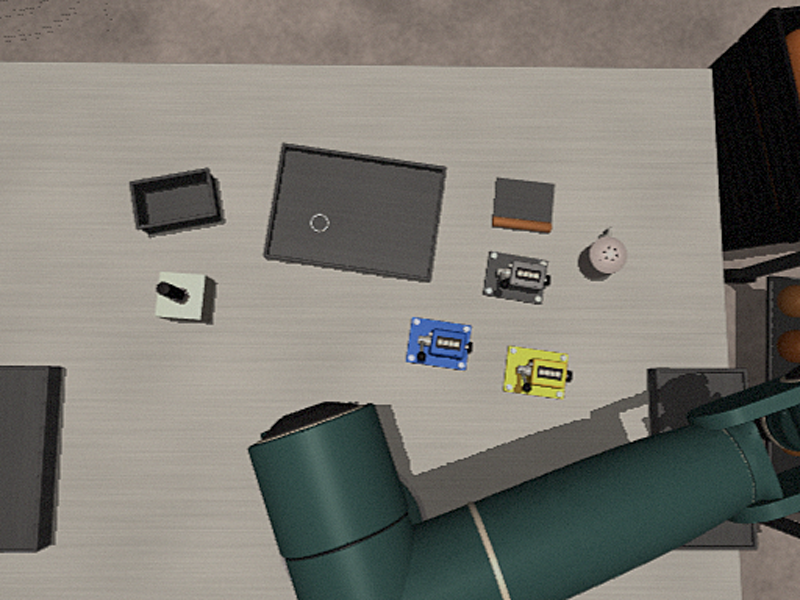

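The scene view shows the grey tally at (258,390) with its knob at (266,341), the ring at (475,361), the probe handle at (556,215) and the holder at (548,247). In the top view the grey tally is at (517,277), its knob at about (503,283), the ring at (319,223) and the holder at (182,297), with the handle at (172,292). Both sets of pixels are in the 800-wide scaling.

Run:
```python
from h import *
import pickle
S,T=[pickle.load(open(n+'0.pkl','rb')) for n in('scene','top')]
def blob(im,box,lo,hi,near):
    x0,y0,x1,y1=[int(b/1.5625) for b in box]
    g=cv2.cvtColor(im['pixels'],cv2.COLOR_BGR2GRAY)[y0:y1,x0:x1]
    m=cv2.inRange(g,lo,hi); n,l,s,c=cv2.connectedComponentsWithStats(m)
    r=[(s[i,4],c[i]+[x0,y0],i) for i in range(1,n) if s[i,4]>5]
    nr=np.array(near)/1.5625
    a,ce,i=min(r,key=lambda t:np.hypot(*(t[1]-nr)))
    pts=np.argwhere(l==i)[:,::-1]+[x0,y0]
    return ce,a,pts
out={}
for nm,bs,bt in [('ring',((455,340,497,382),90,255,(475,361)),((303,206,337,240),90,255,(319,223)))]:
    cs,a,p=blob(S,*bs); ct,b,q=blob(T,*bt); print(nm,cs,a,ct,b,tri(S,cs,T,ct),onz(S,*cs,3),onz(T,*ct,3))
def crop(im,box,k):
    x0,y0,x1,y1=[int(b/1.5625) for b in box]
    return cv2.resize(im['pixels'][y0:y1,x0:x1],(400,300),interpolation=cv2.INTER_NEAREST),(x0,y0,x1,y1)
tiles=[];
for im,box in [(S,(215,330,315,405)),(T,(470,240,570,315)),(S,(500,185,600,260+30)),(T,(130,255,230,330))]:
    c,b=crop(im,box,0);tiles.append(c);print(b,'scale',400/(b[2]-b[0]),300/(b[3]-b[1]))
cv2.imwrite('pics/crops.png',np.vstack([np.hstack(tiles[:2]),np.hstack(tiles[2:])]))
```

```text
ring [303.66666667 230.59259259] 54 [204.03333333 141.78333333] 60 (array([610.49587808,  72.1595442 ,   3.83641597]), np.float64(0.922318596435201)) [609.96709758  72.01998255   3.        ] [610.86878131  72.65648674   3.        ]
(137, 211, 201, 259) scale 6.25 6.25
(300, 153, 364, 201) scale 6.25 6.25
(320, 118, 384, 185) scale 6.25 4.477611940298507
(83, 163, 147, 211) scale 6.25 6.25
```

View pics/crops.png

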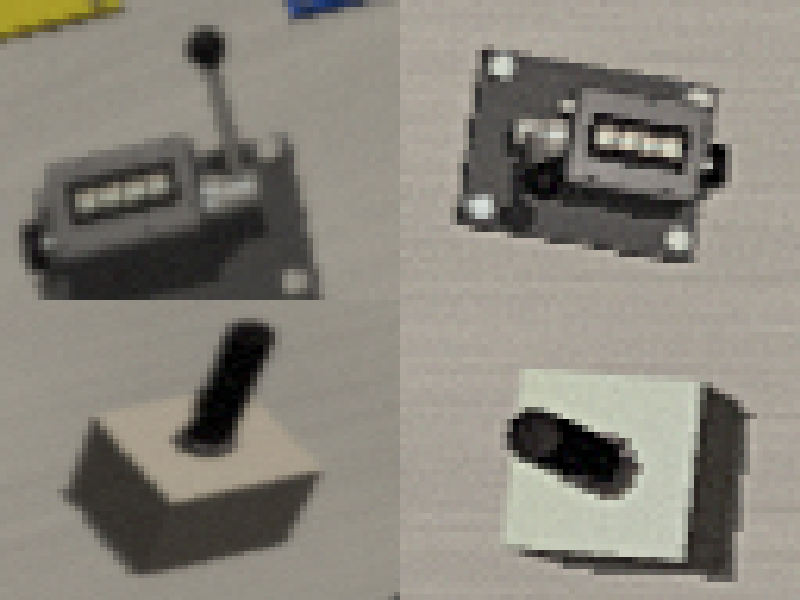

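The crops (6.25x) show these points:
- **Knob:** (206,47) in scene, (544,180) in top.
- **Handle top:** (250,335) in scene, (537,437) in top.
- **Collar:** (206,438) in scene, (610,467) in top.
- **Plate and block corners:** clear in the top view.

Run:
```python
from h import *
import pickle
np.set_printoptions(precision=1,suppress=True)
S,T=[pickle.load(open(n+'0.pkl','rb')) for n in('scene','top')]
s=lambda x,y:(x/6.25+136.5,y/6.25+210.5)
t=lambda x,y:((x-400)/6.25+299.5,y/6.25+152.5)
s2=lambda x,y:(x/6.25+319.5,(y-300)/4.4776+117.5)
t2=lambda x,y:((x-400)/6.25+82.5,(y-300)/6.25+162.5)
print('knob',tri(S,s(206,47),T,t(544,180)))
print('htop',tri(S,s2(250,335),T,t2(537,437)))
print('coll',tri(S,s2(206,438),T,t2(610,467)))
P=np.array([onz(T,*t(*c),8) for c in [(482,50),(720,88),(692,262),(458,225)]]);print('plate',P,P.mean(0),[np.linalg.norm(P[i]-P[i-1]) for i in range(4)])
d=P[0]+P[3]-P[1]-P[2];yaw=np.arctan2(d[1],d[0])-np.pi/2
o=P.mean(0);x=np.array([np.cos(yaw),np.sin(yaw),0]);y=np.array([-x[1],x[0],0])
print('yaw',yaw,'knob exp',o+36*y-34*x)
H=np.array([onz(T,*t2(*c),85) for c in [(520,370),(703,382),(688,562),(505,545)]]);print('holder',H.mean(0),[np.linalg.norm(H[i]-H[i-1]) for i in range(4)])
print('ctri',[tri(S,s2(*a),T,t2(*b))[0] for a,b in [((322,472),(520,370)),((168,503),(703,382)),((95,420),(688,562))]])
print('proj exp knob',proj(S,o+36*y-34*x+[0,0,104]),s(206,47))
```

```text
knob (array([ 472.6, -282.9,  111.3]), np.float64(0.12278338198755709))
htop (array([450.5, 325.1, 189.4]), np.float64(0.6184957178644714))
coll (array([449.7, 322.9,  85.8]), np.float64(3.7233425986618665))
plate [[ 552.1 -271.     8. ]
 [ 533.4 -391.3    8. ]
 [ 445.  -375.1    8. ]
 [ 463.  -257.7    8. ]] [ 498.4 -323.8    8. ] [np.float64(90.04434114957856), np.float64(121.73287571823772), np.float64(89.88604373957546), np.float64(118.69895958483583)]
yaw -0.15309567589363549 knob exp [ 470.3 -283.     8. ]
holder [450.2 324.2  85. ] [np.float64(82.89620369951892), np.float64(86.33245897221819), np.float64(85.27992008021016), np.float64(85.91261266128885)]
ctri [array([495.6, 367.3,  77.1]), array([489.8, 279.6,  81.2]), array([405.6, 286.6,  76.7])]
proj exp knob [169.1 217.3] (169.46, 218.02)
```

```bash
cat >> h.py <<'E'
def down(yaw):
    q=(R.from_euler('z',yaw)*R.from_euler('x',np.pi)).as_quat(); return np.array([q[3],q[0],q[1],q[2]])
yaw=-0.153; o=np.array([499.5,-323.8,0]); tx=np.array([np.cos(yaw),np.sin(yaw),0]); ty=np.array([-tx[1],tx[0],0])
def tl(a,b,z): return o+a*tx+b*ty+[0,0,z]
def F(): return np.mean([bot.state()['ft_force'] for _ in range(3)],0)
E
python3 - <<'E'
from h import *
np.set_printoptions(precision=1,suppress=True)
effector.gripper_to(0)
bot.movep(tl(-85,36,220),down(yaw))
bot.movel(tl(-85,36,99)); bot.movel(tl(-65,36,99),v=100); bot.dwell(.2); F0=F(); print(F0,bot.state()['tool_pos'],bot.state()['time'])
a=-65
while a<26:
    a+=8 if a<-10 else 2
    bot.movel(tl(a,36,99),v=80 if a<-5 else 40)
    f=(F()-F0)@tx; print(a,round(f,1),end='; ')
    if f<-9: break
grab('scene','stop'); grab('top','stopt')
im=[cv2.imread('pics/stop.png')[190:280,110:230],cv2.imread('pics/stopt.png')[130:220,280:400]]
cv2.imwrite('pics/stopc.png',np.hstack([cv2.resize(i,(400,300)) for i in im]))
print(bot.state()['time'],(bot.state()['tool_pos']-o)@tx)
E
```

```text
[ 0.3 -0.9 -0.3] [ 440.5 -278.3   99.1] 3.8417
-57 -0.8; -49 -2.7; -41 -2.0; -33 -2.7; -25 -2.6; -17 -3.6; -9 -3.5; -7 -2.0; -5 -2.7; -3 -3.3; -1 -4.3; 1 -3.4; 3 -4.5; 5 -4.0; 7 -4.4; 9 -5.4; 11 -5.2; 13 -4.8; 15 -6.9; 17 -17.0; 8.9417 15.605519808581803
```

View pics/stopc.png

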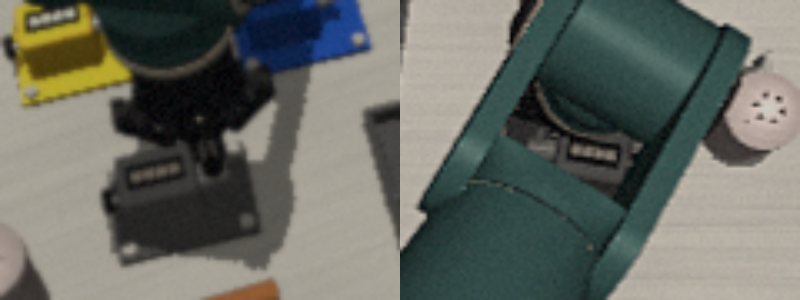

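The pictures show the lever at its stop, with the fingers against the knob and the counter body at (150,200) in the crop. The force jumped to 17 N at +15.6 mm, where the stop was expected. Next I release the lever and grasp the probe.

Run:
```python
from h import *
np.set_printoptions(precision=1,suppress=True)
bot.movel(tl(-85,36,99),v=120); bot.movel(tl(-85,36,260),v=250)
effector.gripper_to(60)
bot.movep([450.3,324.5,290],down(0.6))
S=grab('scene','after'); g=cv2.cvtColor(S['pixels'],cv2.COLOR_BGR2GRAY)
print('dark at rest knob px',g[214:224,164:176].astype(int))
bot.movel([450.3,324.5,138],v=150); bot.dwell(.2)
print(bot.state()['tool_pos'],F())
f0=F(); effector.gripper_to(10,40); bot.dwell(.3)
s=bot.state(); print(s['width'],s['grip_force'],s['tool_pos'],F()-f0,s['time'])
S=grab('scene','grip'); T=grab('top','gript')
cv2.imwrite('pics/gripc.png',np.hstack([cv2.resize(S['pixels'][90:210,280:440],(400,300)),cv2.resize(S['pixels'][190:280,110:230],(400,300))]))
```

```text
dark at rest knob px [[140 137 139 137 135 134 133 135 138 141 142 141]
 [140 138 138 134 109  88  84 109 133 139 145 143]
 [141 139 135  98  62  40  35  60  94 132 141 142]
 [136 137 121  67  28  29  20  21  57 125 140 141]
 [143 137 102  52  18  21  17  13  44 122 140 140]
 [143 140  99  50  16  16  11  10  56 122 140 139]
 [143 143 125  80  45  19  14  28  90 127 139 138]
 [140 141 138 126 101  59  36  47 116 137 140 144]
 [141 139 140 137 132 100  76  80 121 141 142 143]
 [139 139 139 139 136 122  95  88 105 135 144 144]]
[450.5 324.7 138.7] [ 0.2 -0.3  0.1]
23.039685265740655 39.03170943260193 [450.3 324.6 138.2] [-1.5  0.9  3.8] 15.6167
```

View pics/gripc.png

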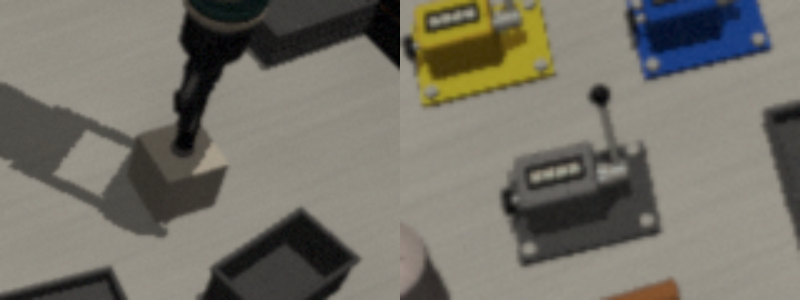

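The left crop shows the gripper holding the handle over the holder at (185,150). The right crop shows the lever back at rest, its knob at (600,95). Now I lift and carry the probe over to the ring.

Run:
```python
from h import *
np.set_printoptions(precision=1,suppress=True)
bot.movel([450.3,324.6,250],v=120)
bot.movel([610.5,72.3,210],v=180)
bot.movel([610.5,72.3,162],v=100); bot.dwell(.3)
s=bot.state(); print(s['width'],s['tool_pos'],F(),s['time'])
S=grab('scene','over'); T=grab('top','overt')
print('face expected px',proj(S,[*s['tool_pos'][:2],s['tool_pos'][2]-128.2]),'ring',proj(S,[610.5,72.3,3]))
cv2.imwrite('pics/overc.png',np.hstack([cv2.resize(S['pixels'][180:255,260:360],(400,300),interpolation=cv2.INTER_CUBIC),cv2.resize(T['pixels'][80:200,140:300],(400,300))]))
```

```text
22.90566601217171 [610.7  72.3 162.5] [-0.2 -0.1 -1.9] 19.5583
face expected px [305.  225.4] ring [303.8 230.7]
```

View pics/overc.png

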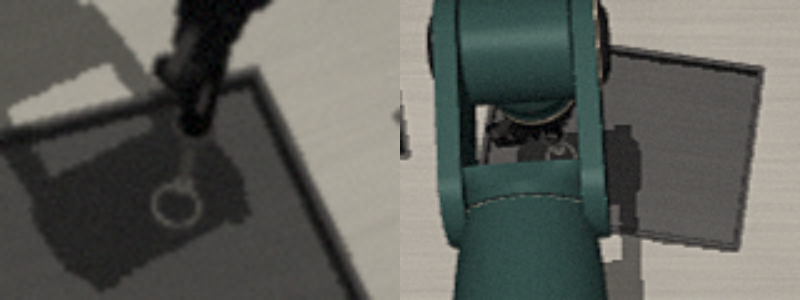

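In the left crop the disc is at (180,183), which matches the predicted pixel (305,225), and the ring below it is at (176,205). Alignment is good, so I press.

Run:
```python
from h import *
np.set_printoptions(precision=2,suppress=True)
def fz(n=6):
    v=[]
    for _ in range(n): v.append(bot.state()['ft_force'][2]); bot.dwell(.03)
    return np.mean(v)
bot.movel([610.5,72.3,134.5],v=60); bot.dwell(.3); b=fz(10); print('base',b,bot.state()['tool_pos'])
z=134.5
while z>124.5:
    z-=1; bot.movel([610.5,72.3,z],v=15); bot.dwell(.1)
    f=fz()-b; tz=bot.state()['tool_pos'][2]; print(round(z,1),round(tz,2),round(f,2))
    if f>2.6 or tz<126.4: break
s=bot.state(); print(s['time'],s['tool_pos'],s['eef_rot'])
```

```text
base -1.0450607298915124 [610.52  72.3  134.52]
133.5 133.52 -0.45
132.5 132.52 0.07
131.5 131.53 0.13
130.5 130.55 1.03
129.5 129.53 1.35
128.5 128.53 1.97
127.5 127.55 2.29
126.5 126.49 2.2
125.5 125.48 2.68
25.85 [610.49  72.31 125.48] [-0.    0.96  0.3  -0.  ]
```

Run:
```python
from h import *
bot.movel([610.5,72.3,125.8],v=15); bot.dwell(.5)
v=[]
for _ in range(30): v.append(bot.state()['ft_force'][2]); bot.dwell(.03)
print(np.mean(v)+1.05,bot.state()['tool_pos'],bot.state()['width'],bot.state()['time'])
S=grab('scene','press')
cv2.imwrite('pics/pressc.png',np.hstack([cv2.resize(S['pixels'][180:255,260:360],(400,300),interpolation=cv2.INTER_CUBIC),cv2.resize(S['pixels'],(400,300))]))
```

```text
3.0067022872259095 [610.50077852  72.3124142  125.78488284] 23.248488793980865 27.6
```

View pics/pressc.png

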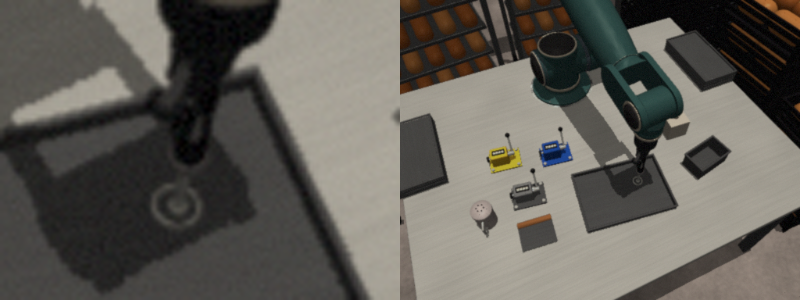

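The disc sits centred in the ring at (178,205), with the probe upright and the tray unmoved. The force is about 3 N, which is half-way in.

```bash
python3 -c "
from h import *
print(hand_in())"
```

```text
the job is handed in; nothing more can be done
None
```

I swung the tally lever to its stop and it sprang back. The thermometer is now held upright inside the ring on the tray, pressed with about 3 N (roughly 5 mm, half-way in), and the job is handed in at about 28 s of the 64 s allowed.

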